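# Set the clutch-plate gap gauge with its thumbwheel and lock it

## Task

On the gap gauge fixture, roll the knurled wheel under a fingertip until the jaw has closed in to the gauge mark, its pointer standing on the fin of the marker clip, and then press the lock plunger at the other end of the fixture fully down with a fingertip. Move the jaw by the wheel only: do not touch the jaw or the marker clip, and do not press the lock before the pointer is on the mark. Grasp or lift nothing, leave the loose parts where they are, and finish clear of everything.

Things in the scene. Friction and masses are not known exactly. Their poses are not given: they have to be found in the camera images.
- fixture: gap gauge: grey base plate bolted to the bench, 150 (x) by 310 (y) by 15 mm. Origin on the bench surface, plate from y = -165 to +145 mm; x points away from the robot, y left, z up (yawed up to 0.3 rad). Positions below are in this frame. Fixed steel anvil block (48 x 25 mm, top 60 mm up) centred at y = -67.5 mm; gear case (48 x 15 mm, top 65 mm up) at y = +53.5 mm
- wheel: knurled steel thumbwheel, 76 mm diameter, 28 mm wide, axle along y at x = 0, y = 85 mm, 62 mm up (origin at its centre), between fixed cheeks (44 mm long, tops 70 mm up). Turns easily (under 1.5 N at the rim), stays where left. Rolling its top away from the robot (+x) moves the jaw towards the anvil (-y) 6 mm per radian; rolling it back opens the jaw. Takes several strokes
- wheel_top (a point): the highest point of the wheel's rim, 100 mm above the bench when untouched; does not turn with the wheel but goes down with it
- wheel_float (a joint): how far the sprung head (wheel, gear case, screw and jaw as one) is pressed down (m): 0 at rest, up to 0.010, sprung upward at 800 N/m (4 N at 5 mm), so that a fingertip stroking straight and level a few mm below the untouched top keeps rolling it; negative if it is pulled up, which is not allowed beyond 0.003
- jaw: sliding steel jaw block, 44 (x) by 26 (y) mm, from 25 to 61 mm up, between the gear case and the anvil, travels 45 mm along the fixture's y, with a thin pointer blade (4 mm wide, 51 to 55 mm up) sticking out to +x. Not to be touched
- pointer (a point): tip of the jaw's pointer blade, at x = 50 mm, 53 mm up
- marker: small steel clip on the far-side rail (16 mm wide along y) carrying the gauge mark: an upright dark fin 6 mm wide, 39 to 59 mm up. Not to be touched; it stays where it is during the job
- mark (a point): middle of the near edge of the marker's fin, at x = 53 mm, 53 mm up: the pointer tip must stand opposite to it, at the same fixture y. At the start the pointer is 10 to 32 mm on the +y side of it
- lock (a joint): how far the lock plunger is pressed down (m): 0 up (as at the start), 0.012 fully down. It has stiff friction (about 4 N), no spring, and stays where it is left
- lock_top (a point): middle of the top of the lock plunger's round steel head, 28 mm across, at x = 0, y = -125 mm, 75 mm up when up and 63 mm when down
- thrust_washer: small loose brass washer, 36 mm across, 5 mm thick, lying on the base plate; bystander, origin under its centre
- dowel: loose steel dowel standing on the base plate, 16 mm across, 40 mm high; bystander, origin under its centre
- piston: loose aluminium piston, 60 mm across, 35 mm high, on the bench beyond the fixture; bystander, origin under its centre
- wrench: 170 mm wrench lying on the bench beyond the fixture; bystander
- clutch_ring: flat steel ring, 110 mm across, 6 mm thick, on the bench to the right of the fixture; bystander
- oil_bottle: green bottle, 52 mm across, 130 mm high, on the bench to the left of the fixture; bystander, origin under its centre
- hammer: 280 mm hammer lying on the bench, right; bystander

How it is judged:
By the outcome, as a careful person would: the job done as asked, in the order asked, and still so for the second after the job is handed in, with the robot touching nothing.
It also fails if it takes over 54 s, if anything falls off the work surface, if the arm or the gripper's body presses on something with over 40 N, if the wrist force passes 120 N, or if a joint passes its speed limit or range.

## Robot

A 6-joint arm with a two-finger parallel gripper is mounted at the origin on the work surface. World frame = base frame: x ahead of the robot, y to its left, z up, the work surface at z = 0. Lengths are in m, angles in rad, forces in N, time in s.
With the tool pointing down it reaches from about 0.3 to 0.775 m from the base axis. Payload 14.6 kg.
Tool frame: the origin (TCP) lies on the centre line of the jaws, within the pads' length; the fingertips stand 25 mm ahead of it and the grasp point (between the pads) lies 6 mm ahead of it (r.tips_ahead is the distance from the TCP to the fingertips, in m); z points along the fingers, y is the line along which they close (so a half turn about z gives the same grasp; the last joint's range is limited). The gripper opens to 94 mm and grips with 3 to 60 N. Pads are 16 mm wide; open, the fingers measure 119 mm over their backs; the gripper's body (75 mm by 177 mm) begins 78 mm behind the grasp point.
Start: joints at [1.208, 0.3, 1.521, -0, 1.321, -0.067], TCP at [0.16, 0.526, 0.23] pointing down, gripper open.
Joint ranges: [-3.03, 3.03], [-0.79, 2.21], [0.23, 2.52], [-1.04, 4.18], [0, 3.07], [-2.55, 2.55]. Speed limits (rad/s): [2.22, 2.22, 2.57, 3.14, 3.14, 3.14].

## Interface

Orientations are given as a unit quaternion [w, x, y, z].
In Python, from bench import r gives the robot as it stands.
- The arm moves only by the tool step_arm, never from a script. Its argument "increments" is one flat list of numbers, 5 for each row, row after row: the closure, from 0 (fully open) to 1 (shut), then the shift along the tool's x, y, z scaled (see below), then the turn about the tool's z scaled (see below). In form: [jaw, dx, dy, dz, turn, jaw, dx, dy, dz, turn, ...]. A call has 1 to 20 rows; each row shifts and turns the commanded pose from where the row before left it, along the tool's axes as they then stand; what a row does not reach is not made up. The controller multiplies each number of a shift by 600 mm and each number of a turn by 90 degrees. A row lasts 1/8 s, in which the tool goes at most 62.5 mm and 10.7 degrees, less where a joint would pass 70% of its speed; a pose out of reach is approached as far as the arm can. A call with a number of a shift or a turn outside -1 to 1 is refused whole. A call with a gripper value outside its range is refused whole. The fingers move at their own pace and stop on an object; "newtons" is the grip in N (left out, the last holds). Time passes only in rows, so rows that do not move let the fingers close. It gives the time, the measured TCP pose, the force, the opening and the grip force at its end, in the units of the state.
- r.state(): the state, without advancing time (a new reading comes with each control period).
- r.get_image(name): name is "scene" or "side" or "wrist"; returns a dict with "image" (480x640x3 uint8, red, green, blue), "mtx" (3x3 intrinsics, pixels), "view" (4x4, takes a point from world to camera coordinates). Camera axes: x right, y down, z forward; pixel columns grow to the right and rows downward; lengths in m; the calibration is good to about 2 mm. A picture is of the moment at which its call begins. There is no depth.
- r.job_done(): hands the job in; it is judged then, once.
The state is a dict: "clock": time; "joint_pos": joint angles; "dq": joint speeds; "joint_torque": joint torques, N m; "ee_pos": TCP position; "eef_rot": TCP orientation; "wrist_force": force on the tool from outside, world axes, zero at the start; "moment": the same for the moment, N m; "finger_gap": finger opening in m; "gripper_force": force on a finger pad.
Only numpy, scipy, OpenCV 4.12 (cv2) and the standard library are available. Lean on these libraries where they do the work, as an engineer would, in place of code of your own. Each camera call takes 0.05 s, during which the arm holds its last target. There are 200 camera calls.

## Working session

There is one attempt and no reset: what is moved stays moved. The work goes in short steps, Python scripts to look and compute and a tool call to move; the robot and the scene stay as the last step left them, time stands still between calls to the robot, and variables do not carry over. Pictures are saved under pics/ and viewed, at most 10 in all, crops included, and the job is handed in when it is done.

Besides the shell and the picture viewer there is one more tool, called after ">>>" as name(argument=value, ...) on one line, values as JSON. step_arm: Moves the arm, as the interface text tells. Its arguments: {"type":"object","properties":{"increments":{"type":"array"},"newtons":{"type":"number"}},"required":["increments"]}

```bash
mkdir -p pics; ls; python3 - <<'E'
from bench import r
import cv2,numpy as np
for n in ("scene","side"):
    d=r.get_image(n); cv2.imwrite(f"pics/{n}0.png",d["image"][:,:,::-1]); print(n,d["mtx"].tolist(),np.round(d["view"],4).tolist())
s=r.state(); print(s)
E
```

```text
pics
scene [[618.0268534780021, 0.0, 300.136924383228], [0.0, 618.0268534780021, 227.63270987687014], [0.0, 0.0, 1.0]] [[0.8875, 0.4602, -0.0243, -0.4469], [0.2343, -0.496, -0.8361, -0.0793], [-0.3968, 0.7364, -0.548, 1.6859], [0.0, 0.0, 0.0, 1.0]]
side [[516.6237267122984, 0.0, 329.6400155320875], [0.0, 516.6237267122984, 240.7558624190006], [0.0, 0.0, 1.0]] [[-0.8686, -0.4955, 0.0003, 0.4361], [-0.3769, 0.6604, -0.6495, 0.3318], [0.3216, -0.5643, -0.7604, 0.9316], [0.0, 0.0, 0.0, 1.0]]
{'clock': 0.1, 'joint_pos': array([ 1.20839113e+00,  3.00418197e-01,  1.52154864e+00, -3.41724006e-05,
        1.32070061e+00, -6.66483104e-02]), 'dq': array([ 0.00105719, -0.00173901, -0.00241797, -0.00154847,  0.00133634,
        0.00057035]), 'joint_torque': array([-5.06299912e-04, -5.32636499e+01, -3.53287590e+01,  7.08783511e-02,
        2.34219676e-02, -7.81120320e-05]), 'ee_pos': array([0.16026212, 0.52590045, 0.22992906]), 'eef_rot': array([-9.82301531e-05,  1.47335851e-01,  9.89086375e-01, -5.28598875e-04]), 'wrist_force': array([ 0.17760248,  0.83391517, -0.55235971]), 'moment': array([ 0.00756901, -0.04915682,  0.01113324]), 'gripper_force': 0.0, 'finger_gap': 0.09391574929469038}
```

View pics/scene0.png

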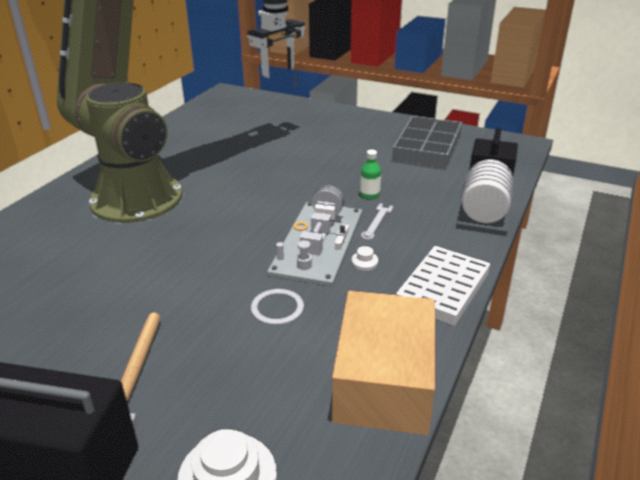

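View pics/side0.png

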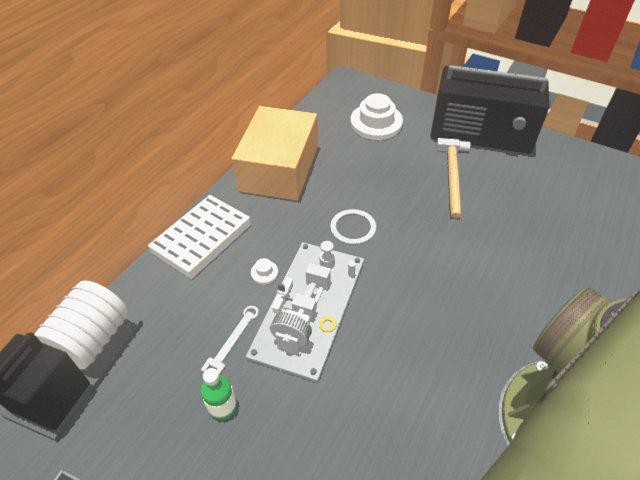

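The scene view shows the fixture around (315,240). In the side view it is around (305,310), with the wheel at (290,328) and the lock at (326,250). I'll enlarge both.

```bash
python3 - <<'E'
import cv2
a=cv2.imread("pics/side0.png")[232:382,235:375]; cv2.imwrite("pics/side0c.png",cv2.resize(a,None,fx=4,fy=4,interpolation=cv2.INTER_CUBIC))
a=cv2.imread("pics/scene0.png")[180:285,262:367]; cv2.imwrite("pics/scene0c.png",cv2.resize(a,None,fx=5.7,fy=5.7,interpolation=cv2.INTER_CUBIC))
E
```

```text
(no output)
```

View pics/side0c.png

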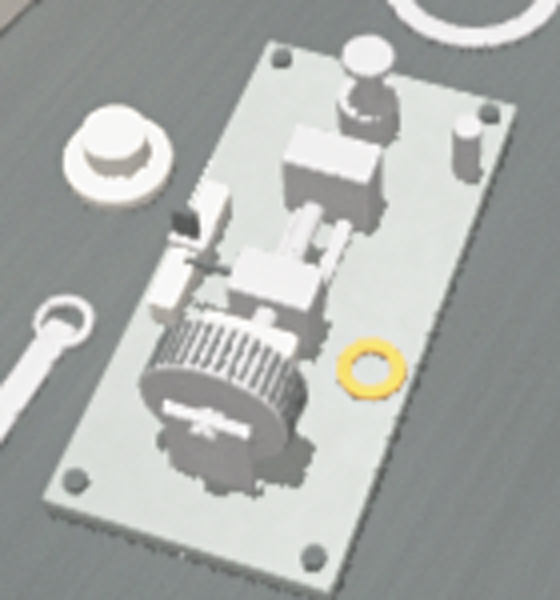

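View pics/scene0c.png

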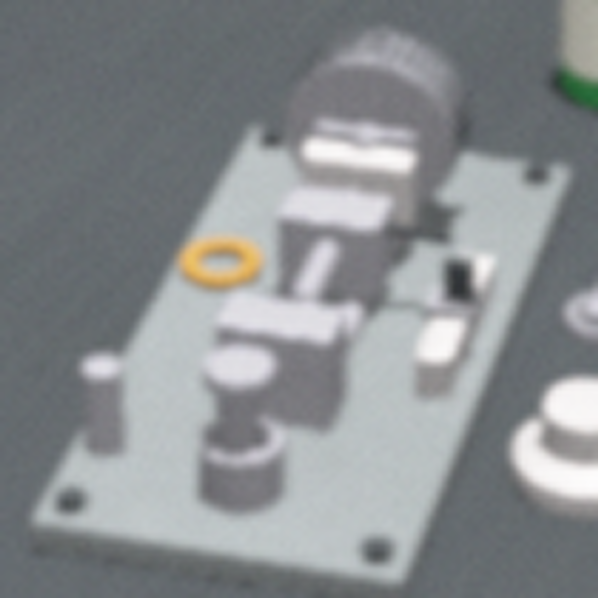

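```bash
cat > h.py <<'E'
import numpy as np, json, cv2
from scipy.optimize import least_squares
K={'scene':[[618.0268534780021,0,300.136924383228],[0,618.0268534780021,227.63270987687014],[0,0,1]],'side':[[516.6237267122984,0,329.6400155320875],[0,516.6237267122984,240.7558624190006],[0,0,1]]}
V={'scene':[[0.8875,0.4602,-0.0243,-0.4469],[0.2343,-0.496,-0.8361,-0.0793],[-0.3968,0.7364,-0.548,1.6859],[0,0,0,1]],'side':[[-0.8686,-0.4955,0.0003,0.4361],[-0.3769,0.6604,-0.6495,0.3318],[0.3216,-0.5643,-0.7604,0.9316],[0,0,0,1]]}
def proj(K,V,P):
    q=np.asarray(V)[:3,:3]@P+np.asarray(V)[:3,3]; p=np.asarray(K)@q; return p[:2]/p[2]
def F(p,P):  # fixture mm -> world m
    c,s=np.cos(p[2]),np.sin(p[2]); x,y,z=np.asarray(P)/1e3
    return np.array([p[0]+c*x-s*y,p[1]+s*x+c*y,z])
E
python3 - <<'E'
from h import *
obs=[]
S=lambda u,v,P:obs.append(('side',(235+u/4,232+v/4),P)); C=lambda u,v,P:obs.append(('scene',(262+u/5.7,180+v/5.7),P))
for a in [(270,42,(75,-165,15)),(517,106,(-75,-165,15)),(45,498,(75,145,15)),(333,582,(-75,145,15)),(368,56,(0,-125,75)),(296,128,(24,-80,60)),(383,152,(-24,-80,60)),(375,185,(-24,-55,60)),(285,162,(24,-55,60))]: S(*a)
for a in [(252,128,(-75,145,15)),(572,168,(75,145,15)),(38,522,(-75,-165,15)),(405,585,(75,-165,15)),(240,367,(0,-125,75)),(218,325,(-24,-80,60)),(340,340,(24,-80,60))]: C(*a)
f=lambda p:np.concatenate([proj(K[n],V[n],F(p,P))-uv for n,uv,P in obs])
o=least_squares(f,[.45,0,0.],loss='soft_l1'); p=o.x
print(p); print(np.round(f(p).reshape(-1,2),1).tolist())
for n in('wheel',(0,85,100)),('lock',(0,-125,75)): print(n[0],F(p,n[1]))
# fixture y of pointer tip / fin from side & scene pixels on vertical line z=53 plane
def back(n,uv,z):
    k=np.linalg.inv(K[n])@[*uv,1]; R=np.array(V[n])[:3,:3];t=np.array(V[n])[:3,3]; c=-R.T@t; d=R.T@k; w=c+d*(z-c[2])/d[2]
    c_,s_=np.cos(p[2]),np.sin(p[2]); dx,dy=w[:2]-p[:2]; return np.round([1e3*(c_*dx+s_*dy),1e3*(-s_*dx+c_*dy)],1)
print('ptr',back('side',(235+190/4,232+261/4),.053),back('scene',(262+435/5.7,180+307/5.7),.055))
print('fin top',back('side',(235+186/4,232+212/4),.059),back('scene',(262+459/5.7,180+264/5.7),.059))
from bench import r
print(r.state()['ee_pos'],r.state()['clock'])
E
```

```text
[0.53826192 0.03058341 0.19164252]
[[-0.9, -0.8], [-0.2, -0.5], [-1.2, 0.5], [-0.4, 2.7], [-0.4, -0.4], [0.1, -1.2], [-0.2, -1.5], [-2.1, -0.6], [-1.3, -0.8], [-0.9, -0.8], [-0.8, -0.5], [-1.8, -0.5], [-0.6, -0.9], [-0.4, -0.6], [-1.1, -0.3], [-2.1, 0.1]]
wheel [0.52207184 0.11402729 0.1       ]
lock [ 0.56207087 -0.09212818  0.075     ]
ptr [46.4 15.5] [ 57.6 -39.2]
fin top [57.8 -8.2] [ 61.1 -12. ]
[0.16026212 0.52590045 0.22992906] 0.1
```

>>> step_arm(increments=[1,-0.0711,-0.0517,0,0,1,-0.0711,-0.0517,0,0,1,-0.0711,-0.0517,0,0,1,-0.0711,-0.0517,0,0,1,-0.0711,-0.0517,0,0,1,-0.0711,-0.0517,0,0,1,-0.0711,-0.0517,0,0,1,-0.0711,-0.0517,0,0,1,-0.0711,-0.0517,0,0,1,-0.0711,-0.0517,0,0,1,0,0,0,-0.1037,1,0,0,0,-0.1037,1,0,0,0,-0.1037,1,0,0,0,0,1,0,0,0,0], newtons=10)

```text
clock: 1.98
ee_pos: [0.4779, 0.1051, 0.2303]
eef_rot: [-0.0, -0.095, 0.996, -0.0]
wrist_force: [0.4, -0.6, -0.3]
finger_gap: 0.0009
gripper_force: 0.0
```

```bash
python3 - <<'E'
from bench import r
import cv2,numpy as np
from h import *
s=r.state();print(s['clock'],s['ee_pos'],s['eef_rot'],s['finger_gap'],s['wrist_force'])
d=r.get_image("wrist"); cv2.imwrite("pics/w1.png",d["image"][:,:,::-1])
V_=np.array(d["view"]);print(-V_[:3,:3].T@V_[:3,3], V_[:3,:3].tolist(),d["mtx"].tolist())
p=[0.53826192,0.03058341,0.19164252]
for n,P in [('wheel',(0,85,100)),('ptr',(50,15.5,53)),('fin',(53,-9,59)),('lock',(0,-125,75))]: print(n,proj(d["mtx"],V_,F(p,P)))
E
```

```text
1.975 [0.47791299 0.10505045 0.23032541] [-1.39925322e-04 -9.45103223e-02  9.95523872e-01 -1.53458708e-05] 0.0009364698054107126 [ 0.35922435 -0.63952815 -0.30619756]
[0.39700735 0.08915692 0.38447444] [[-0.1884802495241534, 0.9820765224436536, -0.0009484747193057376], [0.9417264370409398, 0.18101008065608012, 0.2835254282759413], [0.2786153501110256, 0.05254573974985668, -0.9589642495508633]] [[386.8020686658996, 0.0, 320.4459596610177], [0.0, 386.8020686658996, 236.53713223363], [0.0, 0.0, 1.0]]
wheel [321.85097486 288.64772423]
ptr [248.78725553 316.73408598]
fin [221.75301135 322.72408686]
lock [ 78.02198121 277.03103111]
```

View pics/w1.png

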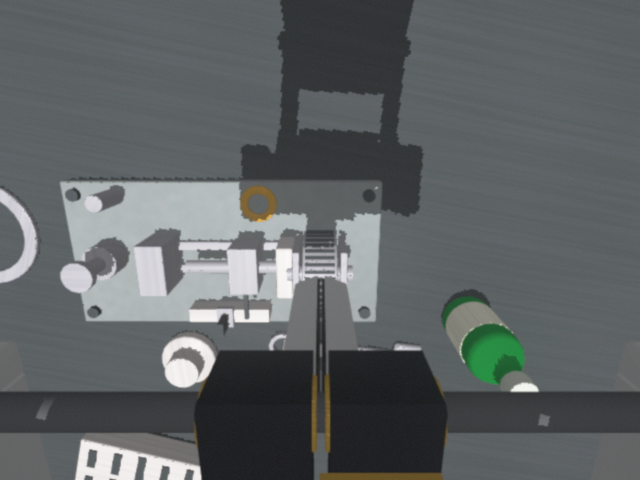

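The wrist view shows the lock head at (79,276), the wheel at u≈321, the pointer tip at (247,318) and the fin at (228,322). These agree with the fitted pose, so I'll make a first stroke.

>>> step_arm(increments=[1,0,0,0.0925,0,1,0,0,0.0925,0,1,0,0,0,0,1,-0.0177,0,0,0,1,-0.0177,0,0,0,1,-0.0177,0,0,0,1,-0.0177,0,0,0])

```text
clock: 2.9
ee_pos: [0.5209, 0.1133, 0.1203]
eef_rot: [0.001, -0.096, 0.995, -0.0]
wrist_force: [0.2, -1.8, 4.5]
finger_gap: 0.0006
gripper_force: 2.0
```

>>> step_arm(increments=[1,-0.0177,0,0,0,1,-0.0177,0,0,0,1,-0.0177,0,0,0,1,-0.0177,0,0,0,1,0,0,-0.02,0,1,0.0708,0,0,0,1,0.0708,0,0,0,1,0,0,0,0,1,0,0,0,0])

```text
clock: 4.03
ee_pos: [0.4787, 0.1051, 0.1324]
eef_rot: [0.001, -0.096, 0.995, 0.0]
wrist_force: [1.5, -0.5, 0.3]
finger_gap: 0.0008
gripper_force: 0.0
```

```bash
cat >> h.py <<'E'
p=[0.53826192,0.03058341,0.19164252]
def look(name):
    from bench import r
    s=r.state();print(s['clock'],s['ee_pos'],s['eef_rot'],s['wrist_force'])
    d=r.get_image("wrist"); im=d["image"][:,:,::-1].copy(); M=d["mtx"];W=np.array(d["view"])
    g=lambda P:proj(M,W,F(p,P))
    np.savez('last.npz',im=im,M=M,W=W)
    # rectified view of plane z=53 (fixture frame), 8 px/mm, x 20..75, y 50..-45 ; image right = -y... u=(50-y)*8
    q=[(35,40),(35,-40),(70,-40),(70,40)]
    src=np.float32([g((x,y,53)) for x,y in q]); dst=np.float32([((45-y)*8,(x-15)*8) for x,y in q])
    out=cv2.warpPerspective(im,cv2.getPerspectiveTransform(src,dst),(720,520),flags=cv2.INTER_CUBIC)
    cv2.imwrite(name,out); print('pix/mm',np.linalg.norm(g((50,0,53))-g((50,10,53)))/10, g((50,0,53)))
E
python3 -c "
from h import *;look('pics/r1.png')"
```

```text
4.025 [0.47869643 0.10513998 0.1323705 ] [ 8.27762594e-04 -9.62840749e-02  9.95353550e-01  5.09097626e-05] [ 1.46778577 -0.51906838  0.29229372]
pix/mm 1.4105753255738331 [201.77254386 381.77973443]
```

View pics/r1.png

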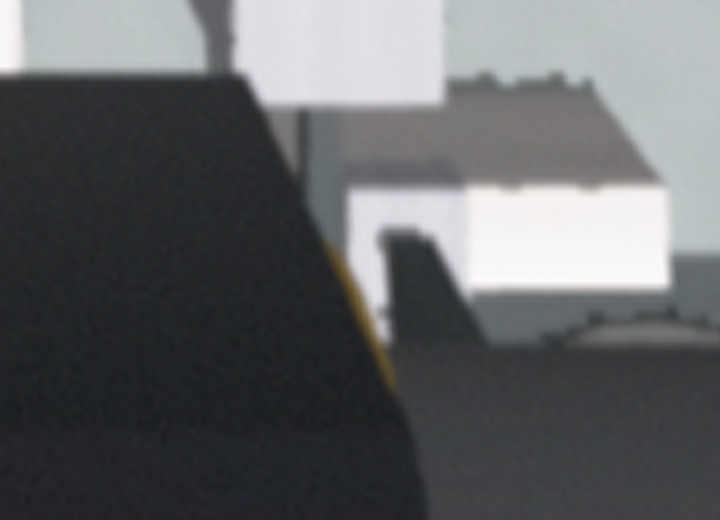

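The mirrored crop shows the pointer blade at u≈323 and the fin top at u≈412, or about 393 after parallax. That leaves roughly 9 mm to go. I'll make a shorter stroke and then look from directly above the pointer.

>>> step_arm(increments=[1,0,0,0.02,0,1,-0.0177,0,0,0,1,-0.0177,0,0,0,1,-0.0177,0,0,0,1,-0.0177,0,0,0,1,-0.0177,0,0,0,1,0,0,0,0,1,0,0,-0.035,0,1,-0.035,-0.05,0,0,1,-0.035,-0.05,0,0,1,-0.035,-0.05,0,0,1,0,0,0,0,1,0,0,0,0])

```text
clock: 5.7
ee_pos: [0.6085, 0.0394, 0.1399]
eef_rot: [-0.001, -0.096, 0.995, 0.0]
wrist_force: [0.6, 0.4, -0.3]
finger_gap: 0.0001
gripper_force: 0.0
```

```bash
python3 -c "
from h import *;look('pics/r2.png')"
```

```text
5.7 [0.60848175 0.03936784 0.13992942] [-5.97139028e-04 -9.63118424e-02  9.95351015e-01  1.73156298e-04] [ 0.55112966  0.38569892 -0.31234605]
pix/mm 1.5549739778203888 [328.72693304 222.57878978]
```

View pics/r2.png

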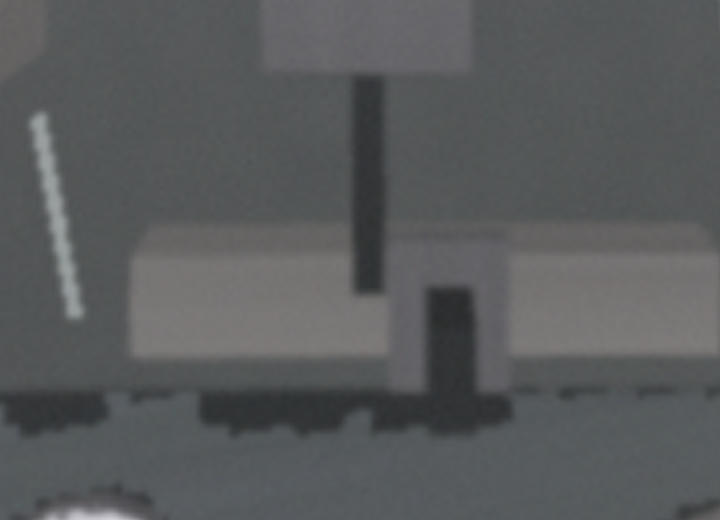

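The pointer centre is at u=368.5 and the fin centre at u=450, so 10.0 mm remain. The last stroke gave 5.3 mm. I'll make two more partial strokes, about 5.3 and 4 mm.

>>> step_arm(increments=[1,0.035,0.05,0,0,1,0.035,0.05,0,0,1,0.035,0.05,0,0,1,0.0443,0,0,0,1,0.0442,0,0,0,1,0,0,0,0,1,0,0,0.035,0,1,-0.0177,0,0,0,1,-0.0177,0,0,0,1,-0.0177,0,0,0,1,-0.0177,0,0,0,1,-0.0177,0,0,0,1,0,0,0,0,1,0,0,-0.035,0])

```text
clock: 7.5
ee_pos: [0.5292, 0.115, 0.1391]
eef_rot: [-0.002, -0.096, 0.995, -0.0]
wrist_force: [0.1, -0.4, 1.7]
finger_gap: 0.0007
gripper_force: 0.0
```

>>> step_arm(increments=[1,0.0443,0,0,0,1,0.0442,0,0,0,1,0,0,0,0,1,0,0,0.035,0,1,-0.015,0,0,0,1,-0.015,0,0,0,1,-0.015,0,0,0,1,-0.015,0,0,0,1,-0.015,0,0,0,1,0,0,0,0,1,0,0,-0.035,0,1,-0.0394,-0.05,0,0,1,-0.0394,-0.05,0,0,1,-0.0394,-0.05,0,0,1,0,0,0,0,1,0,0,0,0])

```text
clock: 9.5
ee_pos: [0.6083, 0.0393, 0.1399]
eef_rot: [-0.001, -0.096, 0.995, 0.0]
wrist_force: [1.0, 1.6, -0.4]
finger_gap: 0.0006
gripper_force: 0.0
```

```bash
cat >> h.py <<'E'
def dark(name):
    g=cv2.imread(name,0)
    for v in (150,180,210,300,320,340):
        row=g[v-6:v+7,250:560].mean(0); u=np.where(row<(row.min()+np.median(row))/2)[0]+250
        print(v,round(row.min()),round(np.median(row)),u.min(),u.max(),u.mean())
E
python3 -c "
from h import *;dark('pics/r2.png');look('pics/r3.png');dark('pics/r3.png')"
```

```text
150 52 85 353 383 368.0
180 52 85 353 384 368.5
210 52 85 353 384 368.5
300 44 109 425 473 449.0
320 44 119 425 477 451.0
340 50 120 424 478 451.0
9.5 [0.60831473 0.03930676 0.13993523] [-5.81589340e-04 -9.62907113e-02  9.95353069e-01  1.66941380e-04] [ 1.00439681  1.55785954 -0.43077507]
pix/mm 1.5545952328325239 [328.79656825 222.86715122]
150 52 85 435 467 451.0
180 52 84 436 467 451.5
210 50 85 436 466 451.0
300 46 116 425 474 449.5
320 44 119 425 476 450.5
340 50 120 424 478 451.0
```

View pics/r3.png

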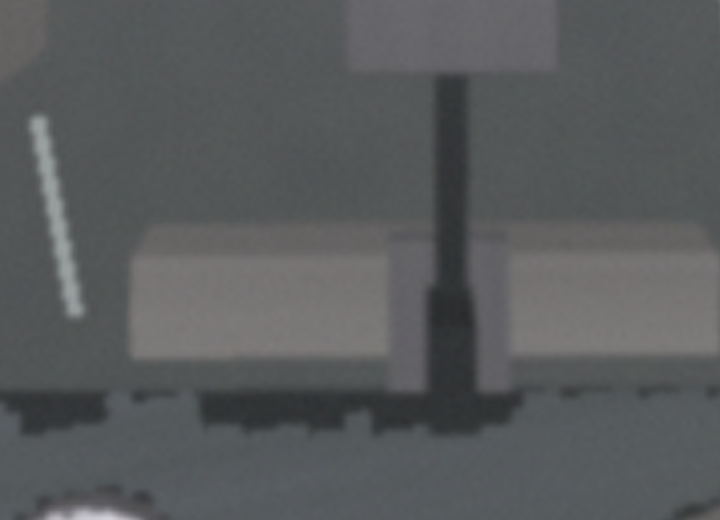

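The pointer is at u≈451 and the fin at u≈450, so the jaw is on the mark within about 0.2 mm. Next is the lock.

>>> step_arm(increments=[1,0.039,-0.0668,0,0,1,0.039,-0.0668,0,0,1,0.039,-0.0668,0,0,1,0,0,0,0,1,0,0,0.04,0,1,0,0,0.02,0,1,0,0,0.007,0,1,0,0,0.007,0,1,0,0,0.007,0,1,0,0,0.007,0,1,0,0,0,0,1,0,0,0,0])

```text
clock: 11.05
ee_pos: [0.5636, -0.0925, 0.0882]
eef_rot: [0.001, -0.096, 0.995, -0.0]
wrist_force: [-1.7, 4.4, 7.8]
finger_gap: 0.0006
gripper_force: 3.8
```

>>> step_arm(increments=[1,0,0,0.004,0,1,0,0,0.003,0,1,0,0,0,0,1,0,0,0,0])

```text
clock: 11.55
ee_pos: [0.5642, -0.0925, 0.0877]
eef_rot: [0.002, -0.096, 0.995, -0.0]
wrist_force: [-16.4, 7.8, 46.0]
finger_gap: 0.0006
gripper_force: 23.1
```

The plunger is on its hard stop: 46 N with no further travel. I'll lift off and re-check the pointer.

>>> step_arm(increments=[1,0,0,-0.015,0,1,0,0,-0.04,0,1,0,0,-0.04,0,1,-0.039,0.0668,0,0,1,-0.039,0.0668,0,0,1,-0.039,0.0668,0,0,1,0,0,0,0,1,0,0,0,0])

```text
clock: 12.55
ee_pos: [0.6088, 0.0384, 0.1401]
eef_rot: [-0.0, -0.096, 0.995, -0.0]
wrist_force: [-0.5, -0.0, -0.6]
finger_gap: 0.0006
gripper_force: 0.0
```

```bash
python3 -c "
from h import *;look('pics/r4.png');dark('pics/r4.png')
from bench import r
a=r.get_image('side')['image'][232:382,235:375,::-1]; b=r.get_image('wrist')['image'][:,:,::-1]
a=cv2.resize(a,None,fx=3,fy=3,interpolation=cv2.INTER_CUBIC)
cv2.imwrite('pics/f.png',np.hstack([a,cv2.resize(b[:, 0:400],(375,450))]))"
```

```text
12.55 [0.60880692 0.0383558  0.14005561] [-2.84120054e-04 -9.62874600e-02  9.95353515e-01 -1.55300031e-04] [-0.48037478 -0.02130368 -0.55824236]
pix/mm 1.5547477621923402 [330.45858295 222.28190137]
150 52 85 435 466 450.5
180 51 84 436 466 451.0
210 51 85 436 466 451.0
300 45 116 425 474 449.5
320 45 118 425 476 450.5
340 50 120 425 478 451.5
```

View pics/f.png

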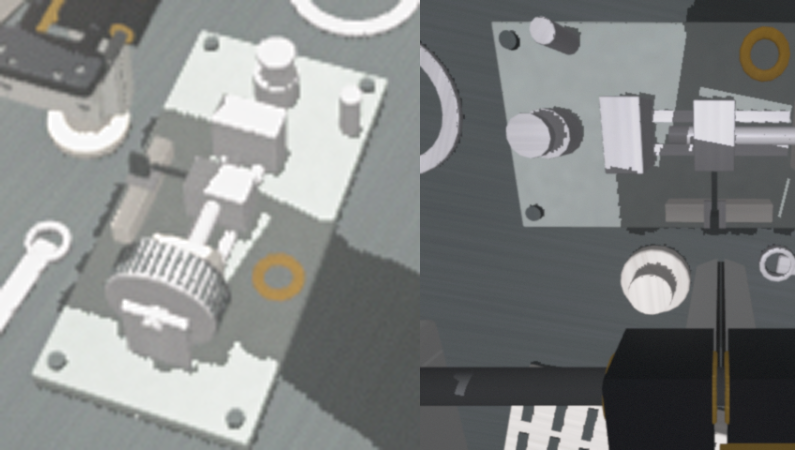

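The lock head is down near its collar, the pointer is in line with the fin, and the dowel and washer have not moved. I'll raise the arm and hand in.

>>> step_arm(increments=[0.9,0,0,-0.08,0,0.9,0,0,-0.08,0,0.9,0,0,0,0,0.9,0,0,0,0])

```text
clock: 13.2
ee_pos: [0.6087, 0.0383, 0.2357]
eef_rot: [-0.0, -0.096, 0.995, 0.0]
wrist_force: [-0.5, -1.2, -0.8]
finger_gap: 0.0094
gripper_force: 0.0
```

```bash
python3 -c "
from bench import r
print(r.job_done())"
```

```text
the job is handed in; nothing more can be done
None
```

The job is handed in (the hand-in gave no verdict): the wheel brought the jaw pointer onto the mark to within about 0.2 mm, then the lock was pressed to its stop, and the arm finished clear at 13.2 s.

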